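Load two test cartridges flat into their bays and shut the cover

TASK

Load the analyser's cartridge dock: tip the narrow test cartridge over from its edge so that it lies flat with its windowed face up, slide the narrow and the wide cartridge nose first fully home into the bays that fit them, and only then swing the cover down shut over them. Do not lift the cartridges off the bench (slide or push them), and leave the other things on the bench where they are.

Things in the scene. Friction and masses are not known exactly. Their poses are not given: they have to be found in the camera images.
- wide: Wide test cartridge, white plastic slab 72 wide (x) x 100 long (y) x 14 mm thick (z), 90 g, lying flat on the bench with its windowed face up. Origin: centre of its underside; +y points to its nose (plain end), -y to the ridged tail, +z up out of the windowed face. It starts within 0.3 rad of parallel to world y, nose to +y, as does the narrow one.
- narrow: Narrow test cartridge, white plastic slab 14 thick (x) x 100 long (y) x 40 mm (z), 50 g, standing on its long edge on the bench at the start. Origin: centre of the edge it stands on; +y points to its nose, -y to the ridged tail; +x points out of the windowed face, which at the start looks away from the robot. Tipped over towards its -x (towards the robot) it comes to lie on its back, windowed face up and +x up, 14 mm high and 40 mm wide.
- wide_mid (a point): centre of the wide cartridge's volume (7 mm above its underside)
- narrow_mid (a point): centre of the narrow cartridge's volume
- wide_nose (a point): middle of the wide cartridge's nose face, 50 mm from its centre along its +y
- narrow_nose (a point): middle of the narrow cartridge's nose face, 50 mm from its centre along its +y
- dock: The fixed loading dock on the bench, a 214 x 118 mm plate level with the bench (no step), carrying the two bays side by side and a hinged cover. Origin on the bench midway between the bays; +y is the way into the bays, +x is across them, away from the robot. The wide and the narrow bay are at its -48 and +48 mm x, either way round.
- wide_bay: Bay (compartment) for the wide cartridge: aluminium walls 18 mm high standing on the bench, no floor step, open at -y, clear width 76 mm. Its straight walls run from y = -15 to +50 mm, where the end wall stands; from y = -15 to -50 mm the mouth flares out by about 9 mm each side (14 degrees, smooth). Origin on the bench; axes as the dock's. A cartridge that is home has its nose on the end wall and its tail at y = -50 mm, level with the flare's outer ends.
- narrow_bay: Bay for the narrow cartridge, the same but with a clear width of 44 mm.
- wide_bay_end (a point): centre of the wide bay's end wall face, at y = +50 mm in its bay, 7 mm above the bench
- narrow_bay_end (a point): centre of the narrow bay's end wall face, at y = +50 mm in its bay, 7 mm above the bench
- cover (a joint): angle of the grey cover flap, 192 mm wide, 75 mm from hinge to free edge, 4 mm thick: 0 shut (level, 26 mm above the bench over the noses), about 1.57 upright, 2.0 fully back. Its hinge friction (0.04 N m) holds it where it is left; a push of about 1 N moves it.
- cover_edge (a point): middle of the cover's free edge, 75 mm from the hinge
- cover_hinge (a point): middle of the cover's hinge line, which runs along the dock's x at dock y = 66 mm, 26 mm above the bench. When shut the cover reaches from here 75 mm towards the dock's -y.
- tube_rack: bystander: white rack of capped blood tubes, 90 x 200 x 98 mm high, origin at the centre of its underside
- strip_pot: bystander: closed white pot, 40 mm diameter, 60 mm high, origin under its centre
- tape_roll: bystander: yellow ring, 72 mm outside diameter, 20 mm high, origin under its centre
- marker: bystander: marker pen lying along its y, 120 x 16 x 14 mm, origin under its centre
- mouse: bystander: black computer mouse, about 85 x 62 x 30 mm high, origin under its rounded front end
- pouch_box: bystander: cardboard box 70 x 110 x 45 mm high, origin under its centre
- weigh_cup: bystander: small white open cup, 50 mm diameter, 45 mm high, origin under its centre
Things that resemble listed ones, but are neither listed nor needed, are in the scene too. Leave any blue or purple look-alike of the wide alone.

How it is judged (in metres and radians):
On the way, in this order (a step that is already met when the one before it is completed fails the run):
1. the narrow cartridge lies flat on the bench with its windowed face up (angle between narrow's own x axis and vertical below 0.1 rad and height (world z) of narrow_mid below 0.012 m), for 0.2 s.
2. both cartridges lie flat and fully home in their bays while the cover is still open (more than 0.8 rad) (all of step 1 and angle between wide's own z axis and vertical below 0.1 rad and height (world z) of wide_mid below 0.012 m and horizontal distance between wide_nose and wide_bay_end below 0.006 m and angle between the y axis of wide and the y axis of wide_bay, either way round below 0.08 rad and horizontal distance between narrow_nose and narrow_bay_end below 0.006 m and angle between the y axis of narrow and the y axis of narrow_bay, either way round below 0.08 rad and value of joint cover above 0.8 rad), for 0.2 s.
3. the cover is shut over them (all of step 1 and angle between wide's own z axis and vertical below 0.1 rad and height (world z) of wide_mid below 0.012 m and horizontal distance between wide_nose and wide_bay_end below 0.006 m and angle between the y axis of wide and the y axis of wide_bay, either way round below 0.08 rad and horizontal distance between narrow_nose and narrow_bay_end below 0.006 m and angle between the y axis of narrow and the y axis of narrow_bay, either way round below 0.08 rad and value of joint cover below 0.1 rad), for 0.2 s.
At the end, for the whole second after the job is handed in: Each cartridge lies flat (within 0.1 rad), windowed face up, at rest in its own bay, its nose within 6 mm of the middle of the bay's end wall and its length within 0.08 rad of the bay's; the cover is shut (below 0.1 rad) (all of step 3 and linear speed of each of wide, narrow below 0.02 m/s); the robot touches nothing.
It fails at once if the wide cartridge is lifted (centre more than 25 mm above the bench) (height (world z) of wide_mid above 0.025 m).
It fails at once if the narrow cartridge is lifted (centre more than 35 mm above the bench) (height (world z) of narrow_mid above 0.035 m).
It fails at once if another thing on the bench is moved by more than 30 mm (distance of any of tube_rack, strip_pot, tape_roll, marker, mouse, pouch_box, weigh_cup from where it was at the start of the episode above 0.03 m).
It also fails if it takes over 72 s, if anything falls off the work surface, if the arm or the gripper's body presses on something with over 40 N, if the wrist force passes 120 N, or if a joint passes its speed limit or range.

ROBOT

A 6-joint arm with a two-finger parallel gripper is mounted at the origin on the work surface. World frame = base frame: x ahead of the robot, y to its left, z up, the work surface at z = 0. Lengths are in mm, angles in rad, forces in N, time in s.
With the tool pointing down it reaches from about 275 to 750 mm from the base axis. Payload 10.2 kg.
Tool frame: the origin (TCP) lies between the finger pads; the fingertips stand 17 mm ahead of it and the grasp point (between the pads) lies 2 mm behind it (tips_ahead is the distance from the TCP to the fingertips, in mm); z points along the fingers, y is the line along which they close (so a half turn about z gives the same grasp; the last joint's range is limited). The gripper opens to 85 mm and grips with 20 to 120 N. Pads are 22 mm wide; open, the fingers measure 114 mm over their backs; the gripper's body (76 mm by 85 mm) begins 54 mm behind the grasp point. The pads swing forward as they close: fully open they stand 13 mm farther back than shut.
Start: joints at [1.007, 0.313, 1.498, -0, 1.331, -0.223], TCP at [175.49, 494.808, 248.294] pointing down, gripper open.
Joint ranges: [-2.94, 2.94], [-0.97, 2.17], [0.19, 2.56], [-1.23, 4.37], [0.02, 3.11], [-2.88, 2.88]. Speed limits (rad/s): [2.39, 2.39, 3.01, 3.14, 3.14, 3.14].

INTERFACE

Orientations are given as a unit quaternion [w, x, y, z].
In Python, from rig import sense, capture, finish_job, boxes_of, tips_ahead gives the robot as it stands.
- The arm moves only by the tool drive_tool, never from a script. Its argument "commands" is text: rows parted by semicolons, each of 7 numbers parted by spaces: the shift along the world's x, y, z in units of 0.1 m (1.0 is 0.1 m), then the turn, a rotation vector about the world's x, y, z in units of pi/4 rad (1.0 is pi/4 rad), then the opening in per cent of the stroke, from 0 (shut) to 100 (fully open). A call has 1 to 20 rows; each row shifts and turns the commanded pose from where the row before left it; what a row does not reach is not made up. A row lasts 1/12 s, in which the tool goes at most 41.7 mm and 7.16 degrees, less where a joint would pass 70% of its speed; a pose out of reach is approached as far as the arm can. A call with a number of a shift or a turn outside -1 to 1 is refused whole. A call with a gripper value outside its range is refused whole. The fingers move at their own pace and stop on an object; "force" is the grip in N (left out, the last holds). Time passes only in rows, so rows that do not move let the fingers close. It gives the time, the measured TCP pose, the force, the opening and the grip force at its end, in the units of the state.
- sense(): the state, without advancing time (a new reading comes with each control period).
- capture(name): name is "scene" or "top" or "wrist"; returns a dict with "pixels" (400x640x3 uint8, blue, green, red), "fov_y" (degrees; the focal length in pixels is half the picture's height over the tangent of half this angle, whatever the lens; pixels are square), "cx", "cy" (the principal point, pixels), "position" and "attitude" of the camera in the world; the wrist camera has in their place "tool_from_camera" (4x4, takes a point from camera to tool coordinates, whose origin is the TCP and whose axes are the flange's). Camera axes: x right, y down, z forward; pixel columns grow to the right and rows downward; lengths in mm; the calibration is good to about 2 mm. The wrist camera is an equidistant fisheye: a pixel r from the principal point sees the ray r / f radians off the axis. A picture is of the moment at which its call begins: read the wrist's pose just before it. There is no depth.
- finish_job(): hands the job in; it is judged then, once.
Trained networks look in a picture, given as the dict that the camera call returned (one of the last four; its "shot" number tells which), for a name from the list of things; names that differ only in an ending like _2 or _b are one class to them, and where a whole thing is asked for, a point or a joint stands for the part that bears it (a point fixed in the world has none). Each returns a list of dicts, best first, with "confidence" (0 to 1); they miss things now and then, are a little off and sometimes report something else, mostly with a low value. They report only what shows in the picture. A call takes as long as a camera call. They do not tell look-alikes from the thing itself.
- boxes_of(picture, name): "position" ([column, row] in pixels, amid what is visible of it).
The state is a dict: "time_s": time; "joints": joint angles; "dq": joint speeds; "tau": joint torques, N m; "eef_pos": TCP position; "ee_rot": TCP orientation; "force": force on the tool from outside, world axes, zero at the start; "wrist_torque": the same for the moment, N m; "grip_width": opening from 0.0 (shut) to 1.0 (fully open); "grip_force": force on a finger pad.
Only numpy, scipy, OpenCV 4.12 (cv2) and the standard library are available. Lean on these libraries where they do the work, as an engineer would, in place of code of your own. Each camera call takes 0.05 s, during which the arm holds its last target. There are 200 camera calls.

## Working session

There is one attempt and no reset: what is moved stays moved. The work goes in short steps, Python scripts to look and compute and a tool call to move; the robot and the scene stay as the last step left them, time stands still between calls to the robot, and variables do not carry over. Pictures are saved under pics/ and viewed, at most 10 in all, crops included, and the job is handed in when it is done.

Besides the shell and the picture viewer there is one more tool, called after "Request:" by a JSON object that holds its "name" and its "arguments", one argument or row to a line. drive_tool: Moves the arm, as the interface text tells. Shifts and turns lie within -1 to 1; 1 stands for 0.1 m of shift or pi/4 rad of turn. Its arguments: {"type":"object","properties":{"commands":{"type":"string"},"force":{"type":"number"}},"required":["commands"]}

```bash
ls; mkdir -p pics; python3 - <<'E'
from rig import *
import cv2
print(sense())
for n in ["scene","top"]:
    p=capture(n); cv2.imwrite(f"pics/{n}0.png",p["pixels"]); print({k:v for k,v in p.items() if k!="pixels"})
    for o in ["wide","narrow","dock","cover","tube_rack","strip_pot","tape_roll","marker","mouse","pouch_box","weigh_cup"]:
        print(o,[(b["position"],round(b["confidence"],2)) for b in boxes_of(p,o)][:3])
E
```

```text
pics
{'time_s': 0.0, 'joints': array([ 1.00658129e+00,  3.13461181e-01,  1.49846616e+00,  1.14430844e-05,
        1.33100803e+00, -2.23401238e-01]), 'dq': array([ 0.00073971,  0.00076796,  0.00034618, -0.0015394 ,  0.00167446,
        0.00040001]), 'tau': array([-3.68968376e-04, -4.12266648e+01, -2.59742939e+01, -2.21430714e-04,
        4.14602197e-03,  5.69300511e-06]), 'eef_pos': array([175.35762604, 494.5863053 , 247.71839899]), 'ee_rot': array([-2.62737567e-04,  1.69584676e-01,  9.85515392e-01, -6.17837988e-04]), 'force': array([0.04605832, 0.13647906, 0.54528848]), 'wrist_torque': array([-0.00656946,  0.0249131 , -0.02123559]), 'grip_force': 0.0, 'grip_width': 0.9975345610574173}
{'fov_y': 51.024882779297336, 'cx': 323.4836090441027, 'cy': 195.8913768820915, 'position': array([1234.69397335, -259.72586301, 1062.43231489]), 'attitude': array([-0.25638098,  0.77583384,  0.55043814, -0.17137241]), 'shot': 1}
wide [([167.0, 242.9], 0.95), ([149.9, 195.8], 0.79), ([220.3, 227.8], 0.58)]
narrow [([292.6, 208.7], 0.72), ([404.4, 177.0], 0.32)]
dock [([386.8, 185.0], 0.62), ([457.3, 180
[... 502 characters left out ...]
'position': array([ 352.77251376,   -9.06008144, 1234.24960148]), 'attitude': array([ 0.0603603 , -0.70001038,  0.70963285, -0.05256741]), 'shot': 2}
wide [([428.4, 209.8], 0.78), ([481.3, 206.1], 0.78), ([493.6, 274.5], 0.76)]
narrow [([353.4, 207.6], 0.56)]
dock [([251.9, 203.4], 0.6), ([242.3, 194.0], 0.42)]
cover [([231.8, 203.6], 0.7), ([444.5, 297.4], 0.47), ([252.9, 202.7], 0.25)]
tube_rack [([305.8, 118.5], 0.85), ([231.4, 204.2], 0.41)]
strip_pot [([427.5, 138.0], 0.53)]
tape_roll [([302.3, 262.8], 0.56)]
marker [([380.2, 143.4], 0.51)]
mouse [([441.2, 297.3], 0.72)]
pouch_box [([171.9, 192.9], 0.69), ([429.2, 141.4], 0.35)]
weigh_cup [([360.8, 268.9], 0.76), ([352.9, 208.6], 0.64)]
```

View pics/scene0.png

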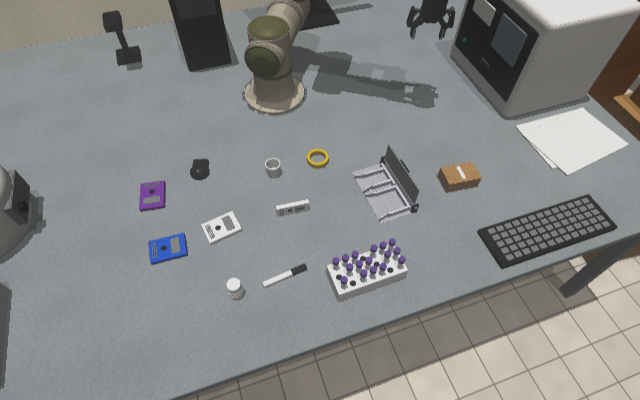

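```bash
python3 - <<'E'
import cv2
a=cv2.imread("pics/top0.png")[90:330,130:530]
cv2.imwrite("pics/top0c.png",cv2.resize(a,(800,480),interpolation=cv2.INTER_CUBIC))
E
```

```text
(no output)
```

View pics/top0c.png

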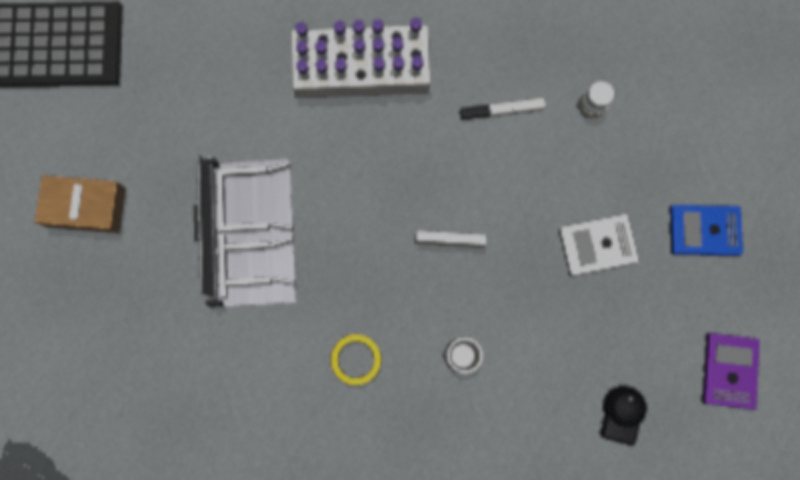

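The scene shows the narrow cartridge on edge at about (293,208), the white wide one at (220,228) and the dock at (387,185). In the top crop the wide cartridge is at (600,244), the narrow at (451,238), and the dock spans (205–295, 160–305). The wide bay is the upper one (farther from the robot). Next I'll convert these to world positions.

```bash
cat > h.py <<'E'
import numpy as np, cv2
from scipy.spatial.transform import Rotation as R
from rig import *
def q2R(q): return R.from_quat(np.r_[q[1:],q[0]]).as_matrix()
def pix(p,uv,z):
    uv=np.atleast_2d(np.array(uv,float)); f=200/np.tan(np.radians(p["fov_y"])/2)
    d=np.c_[(uv[:,0]-p["cx"])/f,(uv[:,1]-p["cy"])/f,np.ones(len(uv))]@q2R(p["attitude"]).T
    c=p["position"]; return (c+d*((z-c[2])/d[:,2])[:,None])[:,:2]
def wr(s,p,uv,z):
    uv=np.atleast_2d(np.array(uv,float)); f=200/np.tan(np.radians(p["fov_y"])/2)
    e=uv-[p["cx"],p["cy"]]; r=np.linalg.norm(e,axis=1); t=r/f
    d=np.c_[e*(np.sin(t)/np.maximum(r,1e-9))[:,None],np.cos(t)]
    T=p["tool_from_camera"]; Rt=q2R(s["ee_rot"]); c=s["eef_pos"]+Rt@T[:3,3]; d=d@T[:3,:3].T@Rt.T
    return (c+d*((z-c[2])/d[:,2])[:,None])[:,:2]
E
python3 - <<'E'
from h import *
p=capture("top"); I=p["pixels"].astype(int)
for n,c,z in [("wide",(430,212),14),("narrow",(355,209),40)]:
    m=(I.min(2)>165).astype(np.uint8)
    w=np.zeros_like(m); w[c[1]-25:c[1]+25,c[0]-30:c[0]+30]=1; 
    ys,xs=np.nonzero(m*w); W=pix(p,np.c_[xs,ys],z).astype(np.float32)
    r=cv2.minAreaRect(W); print(n,r,cv2.boxPoints(r).round(),len(xs))
dk=lambda l:[(x/2+130,y/2+90) for x,y in l]
print("plate",pix(p,dk([(290,159),(296,302),(224,305)]),0).round())
print("walls bottom rows",pix(p,dk([(288,163),(288,225),(290,241),(291,280),(221,170),(223,228),(225,246),(228,283)]),18).round())
for n,l,z in [("cover",[(208,160),(212,303)],80),("marker",[(460,112),(545,103)],10),("ring",[(356,360)],20),("cup",[(464,356)],45),("rack",[(292,30),(296,90),(428,88)],90),("box",[(38,225),(118,230),(122,182)],45),("pot",[(600,93)],60),("blue",[(672,205),(672,254)],14)]: print(n,pix(p,dk(l),z).round().tolist())
E
```

```text
wide ((530.0123291015625, -308.2869567871094), (67.8284683227539, 96.74385833740234), 11.158411026000977) [[ 487. -267.]
 [ 506. -362.]
 [ 573. -349.]
 [ 554. -254.]] 503
narrow ((539.7880249023438, -93.44080352783203), (93.93663787841797, 11.112831115722656), 85.53224182128906) [[ 531. -140.]
 [ 542. -141.]
 [ 549.  -47.]
 [ 538.  -46.]] 116
plate [[666. 140.]
 [453. 131.]
 [450. 235.]]
walls bottom rows [[656. 141.]
 [563. 141.]
 [540. 138.]
 [483. 136.]
 [647. 240.]
 [560. 235.]
 [534. 232.]
 [480. 227.]]
cover [[646.0, 245.0], [447.0, 236.0]]
marker [[732.0, -114.0], [744.0, -241.0]]
ring [[368.0, 43.0]]
cup [[372.0, -107.0]]
rack [[831.0, 128.0], [743.0, 122.0], [743.0, -63.0]]
box [[564.0, 494.0], [555.0, 379.0], [625.0, 376.0]]
pot [[741.0, -310.0]]
blue [[585.0, -417.0], [514.0, -413.0]]
```

Request:
{"name": "drive_tool", "arguments": {
  "commands": "0.21 -0.29 -0.05 0 0 -0.083 0;0.21 -0.29 -0.05 0 0 -0.083 0;0.21 -0.29 -0.05 0 0 -0.083 0;0.21 -0.29 -0.05 0 0 -0.083 0;0.21 -0.29 -0.05 0 0 -0.083 0;0.21 -0.29 -0.05 0 0 -0.083 0;0.21 -0.29 -0.05 0 0 -0.083 0;0.21 -0.29 -0.05 0 0 -0.083 0;0.21 -0.29 -0.05 0 0 -0.083 0;0.21 -0.29 -0.05 0 0 -0.083 0;0.21 -0.29 -0.05 0 0 -0.083 0;0.21 -0.29 -0.05 0 0 -0.083 0;0.21 -0.29 -0.05 0 0 -0.083 0;0.21 -0.29 -0.05 0 0 -0.083 0;0.21 -0.29 -0.05 0 0 -0.083 0;0.21 -0.29 -0.05 0 0 -0.083 0;0.21 -0.29 -0.05 0 0 -0.083 0;0.21 -0.29 -0.05 0 0 -0.083 0;0.21 -0.29 -0.05 0 0 -0.083 0;0.21 -0.29 -0.05 0 0 -0.083 0"
}}

```text
time_s: 2.92
eef_pos: [596.3, -86.9, 148.0]
ee_rot: [-0.0, 0.734, 0.679, 0.0]
force: [0.6, -0.3, 0.1]
grip_width: -0.001
grip_force: 0.0
```

```bash
python3 - <<'E'
from h import *
s=sense(); p=capture("wrist"); cv2.imwrite("pics/w1.png",p["pixels"]); print(s["eef_pos"],R.from_quat(np.r_[s["ee_rot"][1:],s["ee_rot"][0]]).as_matrix().round(3),p["fov_y"],p["cx"],p["cy"],p["tool_from_camera"], tips_ahead if not callable(tips_ahead) else tips_ahead())
E
```

```text
[596.28379832 -86.85523406 147.96865653] [[ 0.077  0.997 -0.   ]
 [ 0.997 -0.077  0.   ]
 [ 0.    -0.    -1.   ]] 65.70646984690485 319.2757962562017 200.66070453008246 [[ 2.70068006e-04 -9.62445409e-01 -2.71475159e-01  6.85210801e+01]
 [ 9.99999932e-01  1.91924886e-04  3.14396215e-04 -7.77425102e-01]
 [-2.50486354e-04 -2.71475226e-01  9.62445395e-01 -1.26471106e+02]
 [ 0.00000000e+00  0.00000000e+00  0.00000000e+00  1.00000000e+00]] 17.0
```

View pics/w1.png

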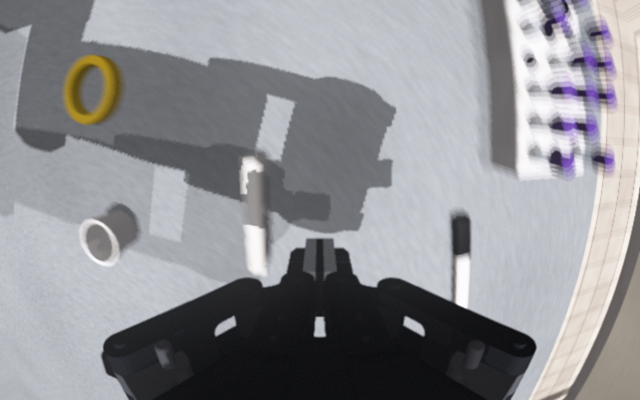

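Request:
{"name": "drive_tool", "arguments": {
  "commands": "-0.03 -0.03 -0.2 0 0 0 0;-0.03 -0.03 -0.2 0 0 0 0;-0.03 0 -0.2 0 0 0 0;-0.03 0 -0.2 0 0 0 0;-0.03 0 -0.2 0 0 0 0;-0.05 0 0 0 0 0 0;-0.05 0 0 0 0 0 0;-0.05 0 0 0 0 0 0;-0.05 0 0 0 0 0 0;-0.05 0 0 0 0 0 0;-0.05 0 0 0 0 0 0;-0.05 0 0 0 0 0 0;-0.05 0 0 0 0 0 0;-0.05 0 0 0 0 0 0;-0.05 0 0 0 0 0 0;-0.05 0 0 0 0 0 0;0 0 0 0 0 0 0;0 0 0.3 0 0 0 40;0 0 0.3 0 0 0 80;0 0 0.2 0 0 0 80"
}}

```text
time_s: 4.63
eef_pos: [526.1, -91.4, 130.7]
ee_rot: [0.001, 0.733, 0.681, 0.001]
force: [-0.2, -0.4, -0.4]
grip_width: 0.418
grip_force: 0.0
```

```bash
python3 - <<'E'
from h import *
s=sense(); p=capture("wrist"); cv2.imwrite("pics/w2.png",p["pixels"]); print(s["eef_pos"],s["force"])
E
```

```text
[526.07893483 -91.41851145 130.69789701] [-0.19533648 -0.38680456 -0.39878842]
```

View pics/w2.png

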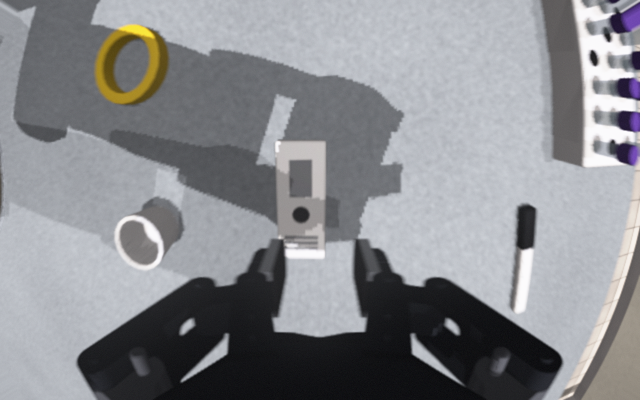

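It lies flat with the window up: nose corners at (276,142) and (325,142), tail edge at about row 257, columns 284–324.

```bash
python3 - <<'E'
from h import *
s=sense(); p=capture("wrist")
print(wr(s,p,[(276,142),(325,142),(324,257),(284,257),(301,214)],14).round(1))
m=(p["pixels"].min(2)>130).astype(np.uint8)
p=capture("top"); I=p["pixels"].astype(int); m=I.min(2)>165; w=np.zeros_like(m); w[185:235,325:390]=1
ys,xs=np.nonzero(m&w); print(len(xs)); 
if len(xs): print(cv2.minAreaRect(pix(p,np.c_[xs,ys],14).astype(np.float32)))
E
```

```text
[[ 496.8  -42.1]
 [ 535.7  -45.2]
 [ 528.  -145. ]
 [ 492.7 -142.5]
 [ 511.5 -103.6]]
0
```

Request:
{"name": "drive_tool", "arguments": {
  "commands": "-0.07 -0.16 0 0 0 0.02 80;-0.07 -0.16 -0.2 0 0 0 80;0 0 -0.25 0 0 0 80;0 0 -0.25 0 0 0 80;0 0 -0.2 0 0 0 80;0 0 -0.2 0 0 0 80;0 0 0 0 0 0 80;0 0 0 0 0 0 40;0 0 0 0 0 0 40;0 0 0 0 0 0 40;0 0 0 0 0 0 40;0 0 0 0 0 0 40;0 0 0 0 0 0 40",
  "force": 20
}}

```text
time_s: 5.87
eef_pos: [512.0, -123.4, 19.3]
ee_rot: [0.001, 0.727, 0.686, 0.0]
force: [-0.4, 0.8, 6.5]
grip_width: 0.463
grip_force: 20.8
```

Request:
{"name": "drive_tool", "arguments": {
  "commands": "0 0.1 0.005 0 0 0.01 40;0 0.2 0 0 0 0.02 40;0 0.2 0 0 0 0.02 40;0 0.2 0 0 0 0.02 40;0 0.2 0 0 0 0.02 40;0 0.1 0 0 0 0.02 40;0 0 0 0 0 0 40;0 0 0 0 0 0 40"
}}

```text
time_s: 6.53
eef_pos: [511.7, -22.4, 19.3]
ee_rot: [0.0, 0.697, 0.717, 0.0]
force: [0.4, 3.6, 6.0]
grip_width: 0.461
grip_force: 20.8
```

```bash
python3 - <<'E'
from h import *
s=sense(); p=capture("wrist"); cv2.imwrite("pics/w3.png",p["pixels"]); print(s["eef_pos"],q2R(s["ee_rot"])[:2,0],s["force"])
E
```

```text
[511.68760168 -22.37275857  19.25814644] [-0.02956119  0.99956286] [0.35239974 3.56696514 5.97595271]
```

View pics/w3.png

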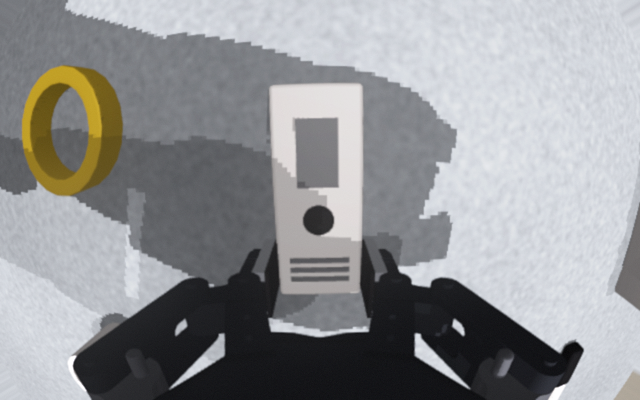

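The cartridge is held squarely, nose at row 85, columns 270–362. The dock isn't in view yet, so I'll advance further.

Request:
{"name": "drive_tool", "arguments": {
  "commands": "0 0.1 0 0 0 0.01 40;0 0.2 0 0 0 0.005 40;0 0.2 0 0 0 0 40;0 0.1 0 0 0 0 40;0 0 0 0 0 0 40;0 0 0 0 0 0 40"
}}

```text
time_s: 7.08
eef_pos: [511.7, 37.8, 19.3]
ee_rot: [0.0, 0.692, 0.721, 0.001]
force: [-0.4, 3.6, 7.2]
grip_width: 0.46
grip_force: 20.8
```

```bash
python3 - <<'E'
from h import *
s=sense(); p=capture("wrist"); cv2.imwrite("pics/w4.png",p["pixels"]); print(s["eef_pos"],q2R(s["ee_rot"])[:2,0],s["force"])
E
```

```text
[511.73386391  37.83471327  19.25409158] [-0.04110573  0.99915462] [-0.36915978  3.5529673   7.20331744]
```

View pics/w4.png

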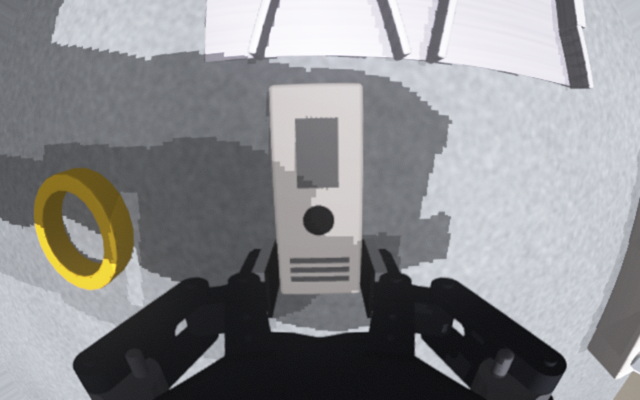

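The plate's front edge is at about row 57. The narrow bay's flare ends are near columns 258–265 (left) and 399–409 (right).

```bash
python3 - <<'E'
from h import *
s=sense(); p=capture("wrist")
print("base",wr(s,p,[(265,57),(399,60)],0).round(1)); print("top",wr(s,p,[(257,55),(409,56),(436,62),(572,86)],18).round(1))
print("plate",wr(s,p,[(206,56),(570,88)],0).round(1))
print("nose",wr(s,p,[(270,86),(362,84)],14).round(1))
E
```

```text
base [[481.7 133.6]
 [544.6 135.6]]
top [[481.5 131.2]
 [544.4 134.2]
 [556.7 133.3]
 [639.  137.7]]
plate [[452.2 135.4]
 [655.7 140.5]]
nose [[486.9 118.3]
 [525.5 120.6]]
```

Request:
{"name": "drive_tool", "arguments": {
  "commands": "0.035 0.03 0 0 0 0 40;0.035 0.03 0 0 0 0 40;-0.004 0.1 0 0 0 0 40;-0.004 0.1 0 0 0 0 40;-0.004 0.1 0 0 0 0 40;-0.004 0.1 0 0 0 0 40;-0.004 0.1 0 0 0 0 40;-0.004 0.1 0 0 0 0 40;-0.004 0.1 0 0 0 0 40;0 0 0 0 0 0 40;0 0 0 0 0 0 40"
}}

```text
time_s: 8.1
eef_pos: [515.6, 114.1, 19.3]
ee_rot: [-0.0, 0.692, 0.721, 0.001]
force: [-0.3, 3.5, 8.2]
grip_width: 0.461
grip_force: 21.1
```

```bash
python3 - <<'E'
from h import *
s=sense(); p=capture("wrist"); cv2.imwrite("pics/w5.png",p["pixels"]); print(s["eef_pos"],q2R(s["ee_rot"])[:2,0],s["force"])
E
```

```text
[515.59833986 114.08753325  19.25494724] [-0.04093378  0.99916142] [-0.33182569  3.48527708  8.19063224]
```

View pics/w5.png

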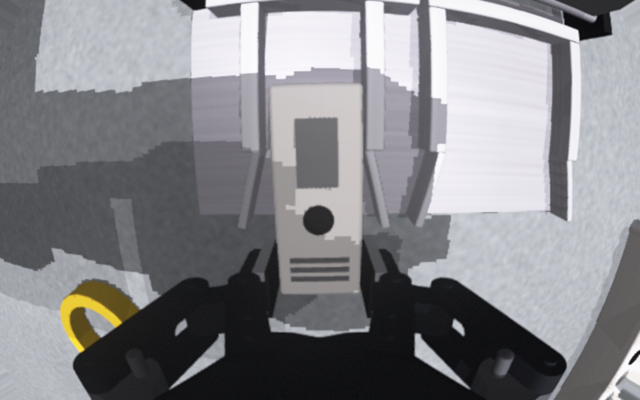

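The nose is inside the straight walls and parallel to them. I'll release, retreat, close the fingers and push on the tail.

Request:
{"name": "drive_tool", "arguments": {
  "commands": "0 -0.02 0 0 0 0 58;0 0 0 0 0 0 58;0 0 0.1 0 0 0 58;0 0 0.2 0 0 0 58;0 0 0.15 0 0 0 40;0 -0.15 0 0 0 0 0;0 -0.15 0 0 0 0 0;0 -0.15 0 0 0 0 0;0 0 -0.1 0 0 0 0;0 0 -0.15 0 0 0 0;0 0 -0.17 0 0 0 0;0 0 0 0 0 0 0;0 0.05 0 0 0 0 0;0 0.05 0 0 0 0 0;0 0.05 0 0 0 0 0;0 0.05 0 0 0 0 0;0 0.05 0 0 0 0 0;0 0.05 0 0 0 0 0;0 0.05 0 0 0 0 0;0 0 0 0 0 0 0"
}}

```text
time_s: 9.82
eef_pos: [515.6, 101.8, 21.9]
ee_rot: [-0.0, 0.692, 0.721, 0.0]
force: [-0.9, 0.5, -0.1]
grip_width: -0.002
grip_force: 0.0
```

Request:
{"name": "drive_tool", "arguments": {
  "commands": "-0.003 0.04 0 0 0 0 0;-0.003 0.04 0 0 0 0 0;-0.003 0.04 0 0 0 0 0;-0.003 0.03 0 0 0 0 0;-0.002 0.02 0 0 0 0 0;-0.002 0.02 0 0 0 0 0;0 0.01 0 0 0 0 0;0 0.01 0 0 0 0 0;0 0 0 0 0 0 0"
}}

```text
time_s: 10.57
eef_pos: [514.1, 121.9, 21.8]
ee_rot: [-0.0, 0.693, 0.721, -0.0]
force: [-0.2, 0.8, 0.0]
grip_width: -0.0
grip_force: 0.0
```

```bash
python3 - <<'E'
from h import *
s=sense(); p=capture("wrist"); cv2.imwrite("pics/w6.png",p["pixels"]); print(s["eef_pos"],s["force"])
E
```

```text
[514.07557951 121.87694784  21.76837742] [-0.2387467   0.75145217  0.03682365]
```

View pics/w6.png

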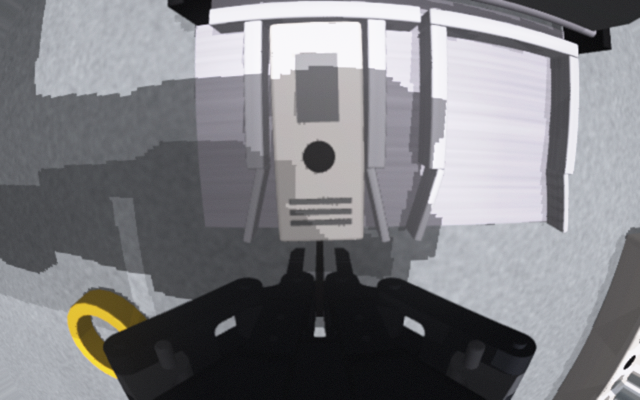

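The tail (row 240) is level with the flare ends (row 240), so it's nearly home. I'll push on until a force shows.

Request:
{"name": "drive_tool", "arguments": {
  "commands": "0 0.01 0 0 0 0 0;0 0.01 0 0 0 0 0;0 0.01 0 0 0 0 0;0 0 0 0 0 0 0"
}}

```text
time_s: 10.95
eef_pos: [514.0, 122.6, 21.8]
ee_rot: [0.001, 0.692, 0.722, -0.002]
force: [-2.7, -17.2, 2.1]
grip_width: 0.002
grip_force: 8.4
```

Home: 17 N at the stop. Now the wide cartridge.

Request:
{"name": "drive_tool", "arguments": {
  "commands": "0 -0.1 0 0 0 0 0;0 -0.1 0.2 0 0 0 0;0 0 0.4 0 0 0 0;0 0 0.4 0 0 0 50;0.015 -0.29 0 0 0 0.0135 100;0.015 -0.29 0 0 0 0.0135 100;0.015 -0.29 0 0 0 0.0135 100;0.015 -0.29 0 0 0 0.0135 100;0.015 -0.29 0 0 0 0.0135 100;0.015 -0.29 0 0 0 0.0135 100;0.015 -0.29 0 0 0 0.0135 100;0.015 -0.29 0 0 0 0.0135 100;0.015 -0.29 0 0 0 0.0135 100;0.015 -0.29 0 0 0 0.0135 100;0.015 -0.29 0 0 0 0.0135 100;0.015 -0.29 0 0 0 0.0135 100;0.015 -0.29 0 0 0 0.0135 100;0.015 -0.29 0 0 0 0.0135 100;0.015 -0.29 0 0 0 0.0135 100;0 0 0 0 0 0 100"
}}

```text
time_s: 12.62
eef_pos: [535.9, -335.1, 121.5]
ee_rot: [0.001, 0.635, 0.773, -0.0]
force: [-0.2, -0.7, 0.3]
grip_width: 1.005
grip_force: 0.0
```

```bash
python3 - <<'E'
from h import *
s=sense(); p=capture("wrist"); cv2.imwrite("pics/w7.png",p["pixels"]); print(s["eef_pos"],q2R(s["ee_rot"])[:2,0],s["force"])
E
```

```text
[ 535.88842058 -335.06165467  121.49490048] [-0.19442717  0.98091552] [-0.21912578 -0.71897586  0.28468507]
```

View pics/w7.png

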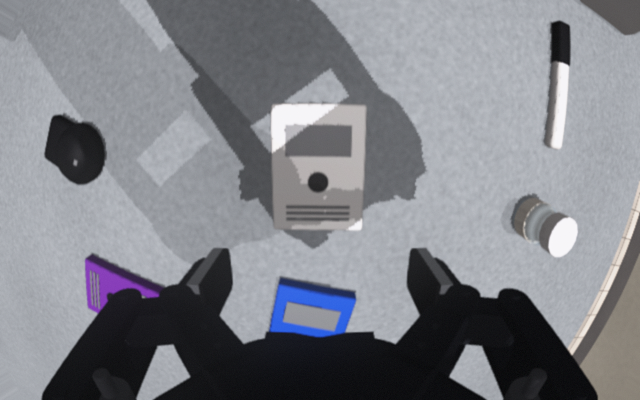

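The wide cartridge has its nose edge at row 105 (columns 272–367) and its tail at row 230 (columns 273–362), nicely square to the tool.

```bash
python3 - <<'E'
from h import *
s=sense(); p=capture("wrist")
W=wr(s,p,[(272,105),(367,105),(362,231),(273,230)],14);print(W.round(1),W.mean(0),W[:2].mean(0)-W[2:].mean(0))
Rt=q2R(s["ee_rot"])[:2,:2]; print("in tool",((W-s["eef_pos"][:2])@Rt).round(1))
E
```

```text
[[ 485.5 -263.9]
 [ 555.3 -250. ]
 [ 573.9 -348.4]
 [ 502.6 -361.7]] [ 529.30271174 -305.97667132] [-17.87077712  98.09559973]
in tool [[ 77.2 -36.1]
 [ 77.2  35. ]
 [-22.9  34.1]
 [-22.1 -38.4]]
```

Request:
{"name": "drive_tool", "arguments": {
  "commands": "-0.013 0 -0.2 0 0 -0.01 100;0 0 -0.25 0 0 0 100;0 0 -0.25 0 0 0 100;0 0 -0.2 0 0 0 100;0 0 -0.1 0 0 0 100;0 0 -0.08 0 0 0 100;0 0 0 0 0 0 100;0 0 0 0 0 0 70;0 0 0 0 0 0 70;0 0 0 0 0 0 70;0 0 0 0 0 0 70;0 0 0 0 0 0 70",
  "force": 20
}}

```text
time_s: 13.72
eef_pos: [535.8, -330.5, 15.0]
ee_rot: [0.001, 0.636, 0.771, -0.0]
force: [-1.1, 1.9, 6.7]
grip_width: 0.833
grip_force: 24.4
```

Request:
{"name": "drive_tool", "arguments": {
  "commands": "0.04 0.1 0 0 0 -0.01 70;0.04 0.19 0 0 0 -0.01 70;0.04 0.19 0 0 0 -0.01 70;0.04 0.19 0 0 0 -0.01 70;0.04 0.19 0 0 0 -0.01 70;0.04 0.19 0 0 0 -0.01 70;0.04 0.19 0 0 0 -0.01 70;0.04 0.19 0 0 0 -0.01 70;0.04 0.19 0 0 0 -0.01 70;0.04 0.19 0 0 0 -0.01 70;0.04 0.19 0 0 0 -0.01 70;0.04 0.19 0 0 0 -0.01 70;0.04 0.19 0 0 0 -0.01 70;0.04 0.19 0 0 0 -0.01 70;0.04 0.19 0 0 0 -0.01 70;0.04 0.19 0 0 0 -0.01 70;0.04 0.19 0 0 0 -0.01 70;0.04 0.19 0 0 0 -0.01 70;0.04 0.19 0 0 0 -0.01 70;0 0.1 0 0 0 0 70"
}}

```text
time_s: 15.38
eef_pos: [612.3, 33.3, 15.1]
ee_rot: [0.001, 0.692, 0.722, 0.001]
force: [0.4, -3.2, 7.0]
grip_width: 0.832
grip_force: 24.6
```

Request:
{"name": "drive_tool", "arguments": {
  "commands": "0 0 0 0 0 0 70;0 0 0 0 0 0 70;0 0 0 0 0 0 70"
}}

```text
time_s: 15.63
eef_pos: [612.0, 32.8, 15.1]
ee_rot: [0.001, 0.692, 0.722, 0.001]
force: [0.9, 3.2, 7.4]
grip_width: 0.834
grip_force: 24.5
```

```bash
python3 - <<'E'
from h import *
s=sense(); p=capture("wrist"); cv2.imwrite("pics/w8.png",p["pixels"]); print(s["eef_pos"],q2R(s["ee_rot"])[:2,0],s["force"])
E
```

```text
[612.04175861  32.8049628   15.06911148] [-0.04225999  0.99910651] [0.91582861 3.19214617 7.41796512]
```

View pics/w8.png

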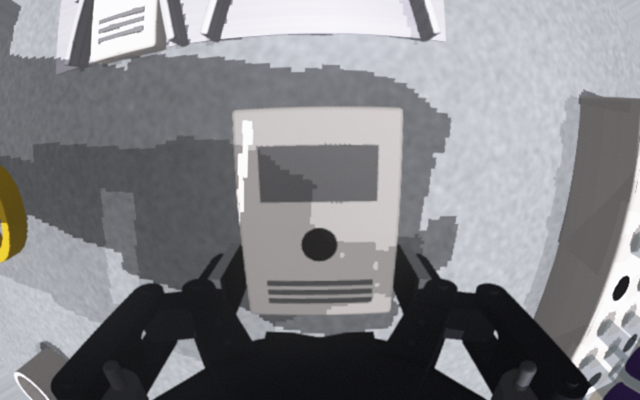

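The wide bay's mouth is ahead: top edges at columns 205 and 438, row 38; the cartridge nose is at row 108, columns 234–403.

```bash
python3 - <<'E'
from h import *
s=sense(); p=capture("wrist")
t=wr(s,p,[(208,38),(436,38)],18);b=wr(s,p,[(218,41),(424,41)],0);n=wr(s,p,[(234,108),(403,108)],14)
for a in (t,b,n): print(a.round(1),a.mean(0).round(1))
E
```

```text
[[561.3 133.8]
 [655.1 138.1]] [608.2 135.9]
[[559.7 136.6]
 [655.8 141. ]] [607.8 138.8]
[[572.8 103.8]
 [643.  106.7]] [607.9 105.2]
```

Request:
{"name": "drive_tool", "arguments": {
  "commands": "0.014 0.05 0 0 0 0 70;-0.004 0.1 0 0 0 0 70;-0.004 0.1 0 0 0 0 70;-0.004 0.1 0 0 0 0 70;-0.004 0.1 0 0 0 0 70;-0.004 0.1 0 0 0 0 70;-0.004 0.1 0 0 0 0 70;-0.004 0.1 0 0 0 0 70;-0.003 0.07 0 0 0 0 70;0 0.04 0 0 0 0 70;0 0 0 0 0 0 70;0 0 0 0 0 0 70"
}}

```text
time_s: 16.73
eef_pos: [610.2, 118.7, 15.1]
ee_rot: [0.001, 0.692, 0.722, 0.001]
force: [-0.5, 2.5, 7.2]
grip_width: 0.836
grip_force: 24.5
```

Request:
{"name": "drive_tool", "arguments": {
  "commands": "0 -0.02 0 0 0 0 98;0 0 0 0 0 0 98;0 0 0.1 0 0 0 98;0 0 0.2 0 0 0 98;0 0 0.15 0 0 0 98;0 -0.2 0 0 0 0 40;0 -0.2 0 0 0 0 40;0 -0.2 0 0 0 0 40;0 0 -0.1 0 0 0 40;0 0 -0.15 0 0 0 40;0 0 -0.15 0 0 0 40;0 0 0 0 0 0 40;0 0.06 0 0 0 0 40;0 0.06 0 0 0 0 40;0 0.06 0 0 0 0 40;0 0.06 0 0 0 0 40;0 0.06 0 0 0 0 40;0 0.06 0 0 0 0 40;0 0 0 0 0 0 40"
}}

```text
time_s: 18.32
eef_pos: [609.5, 93.2, 18.9]
ee_rot: [-0.0, 0.692, 0.722, 0.0]
force: [-1.3, 0.1, 0.8]
grip_width: 0.399
grip_force: 0.0
```

Request:
{"name": "drive_tool", "arguments": {
  "commands": "-0.002 0.05 0 0 0 0 40;-0.002 0.05 0 0 0 0 40;-0.002 0.05 0 0 0 0 40;-0.002 0.05 0 0 0 0 40;-0.002 0.05 0 0 0 0 40;-0.001 0.03 0 0 0 0 40;0 0.02 0 0 0 0 40;0 0.01 0 0 0 0 40;0 0.01 0 0 0 0 40;0 0 0 0 0 0 40"
}}

```text
time_s: 19.15
eef_pos: [608.5, 123.9, 18.8]
ee_rot: [-0.0, 0.692, 0.722, 0.0]
force: [0.1, 0.7, 0.1]
grip_width: 0.402
grip_force: 0.0
```

Request:
{"name": "drive_tool", "arguments": {
  "commands": "0 0.01 0 0 0 0 40;0 0.01 0 0 0 0 40;0 0.01 0 0 0 0 40;0 0.01 0 0 0 0 40;0 0 0 0 0 0 40"
}}

```text
time_s: 19.57
eef_pos: [608.7, 126.9, 18.8]
ee_rot: [0.001, 0.692, 0.722, -0.001]
force: [-0.1, -5.5, -0.2]
grip_width: 0.403
grip_force: 2.9
```

Both are home by force stops. No picture views are left, so I'll check by numbers as I go. Next I'll back off and move over behind the cover.

Request:
{"name": "drive_tool", "arguments": {
  "commands": "0 0.01 0 0 0 0 40;0 -0.1 0 0 0 0 40;0 -0.1 0 0 0 0 0;0 0 0.375 0 0 0 0;0 0 0.375 0 0 0 0;0 0 0.375 0 0 0 0;0 0 0.375 0 0 0 0;0 0 0 0 0 0 0;0 0 0 0 0 0 0"
}}

```text
time_s: 20.32
eef_pos: [609.3, 108.3, 170.9]
ee_rot: [0.001, 0.692, 0.722, 0.002]
force: [-0.2, -0.2, -0.8]
grip_width: 0.002
grip_force: 0.0
```

```bash
python3 - <<'E'
from h import *
s=sense(); p=capture("wrist"); I=p["pixels"]; cv2.imwrite("pics/w9.png",I); print(s["eef_pos"])
# rows of brightness along each bay axis, resampled in world at z=14..18
def proj(P):
    T=p["tool_from_camera"]; Rt=q2R(s["ee_rot"]); c=(P-s["eef_pos"])@Rt; c=(c-T[:3,3])@T[:3,:3]
    f=200/np.tan(np.radians(p["fov_y"])/2); r=np.hypot(c[0],c[1]); t=np.arctan2(r,c[2]); return np.array([p["cx"],p["cy"]])+f*t*c[:2]/r
o=np.array([559.5,186.]);ex=np.array([.999,.041]);ey=np.array([-.041,.999])
g=cv2.cvtColor(I,cv2.COLOR_BGR2GRAY)
for X in (-48,-36,48,25,65):
    v=[]
    for Y in range(-66,-36,2):
        u=proj(np.r_[o+X*ex+Y*ey,14]); v.append(int(g[int(round(u[1])),int(round(u[0]))]) if 0<=u[1]<400 else -1)
    print(X,"tail Y-66..-38",v)
    v=[]
    for Y in range(36,64,2):
        u=proj(np.r_[o+X*ex+Y*ey,14]); v.append(int(g[int(round(u[1])),int(round(u[0]))]) if 0<=u[1]<400 and 0<=u[0]<640 else -1)
    print(X,"nose Y36..62",v)
for X in (-100,0,100): print("hinge",proj(np.r_[o+X*ex+66*ey,26]).round(),"edge upright",proj(np.r_[o+X*ex+66*ey,101]).round())
t=capture("top")
for b in boxes_of(t,"narrow")[:2]: print("narrow",pix(t,b["position"],14),b["confidence"])
for b in boxes_of(t,"wide")[:4]: print("wide",pix(t,b["position"],14),b["confidence"])
E
```

```text
[609.25439336 108.32939704 170.87190662]
-48 tail Y-66..-38 [81, 81, 84, 87, 83, 82, 83, 86, 132, 143, 142, 141, 96, 108, 133]
-48 nose Y36..62 [250, 250, 250, 250, 250, 250, 240, 154, 249, 248, 248, 236, 176, 108]
-36 tail Y-66..-38 [82, 83, 83, 84, 83, 84, 87, 80, 120, 143, 145, 145, 122, 117, 131]
-36 nose Y36..62 [250, 250, 249, 249, 250, 250, 248, 150, 249, 250, 249, 241, 140, 110]
48 tail Y-66..-38 [111, 112, 113, 111, 114, 112, 114, 115, 129, 183, 190, 190, 159, 118, 176]
48 nose Y36..62 [250, 250, 250, 250, 250, 250, 250, 160, 247, 250, 250, 247, 126, 120]
25 tail Y-66..-38 [112, 109, 112, 112, 110, 109, 107, 109, 135, 184, 189, 189, 151, 124, 179]
25 nose Y36..62 [250, 250, 250, 250, 250, 250, 248, 170, 248, 249, 250, 244, 206, 121]
65 tail Y-66..-38 [113, 113, 114, 113, 113, 113, 115, 114, 129, 184, 193, 192, 158, 123, 181]
65 nose Y36..62 [250, 250, 250, 250, 250, 250, 248, 160, 247, 250, 250, 247, 214, 137]
hinge [164.  43.] edge upright [119.  26.]
hinge [266.  31.] edge upright [248.   3.]
hinge [380.  32.] edge upright [402.   4.]
narrow [[ 744.44708774 -314.02034064]] 0.59
wide [[ 544.88389161 -469.37603033]] 0.83
wide [[ 347.37672718 -473.92319719]] 0.69
```

The tails sit at −50 and the noses at +50 on both bay axes, so both are home. Next, around behind the cover.

Request:
{"name": "drive_tool", "arguments": {
  "commands": "-0.065 0.24 0 0 0 0 0;-0.065 0.24 0 0 0 0 0;-0.065 0.24 0 0 0 0 0;-0.065 0.24 0 0 0 0 0;-0.065 0.24 0 0 0 0 0;-0.065 0.24 0 0 0 0 0;-0.065 0.24 0 0 0 0 0;-0.065 0.24 0 0 0 0 0;0 0 0 0 0 0 0;0 0 -0.2 0 0 0 0;0 0 -0.2 0 0 0 0;0 0 -0.2 0 0 0 0;0 0 -0.08 0 0 0 0;0 0 0 0 0 0 0"
}}

```text
time_s: 21.68
eef_pos: [555.4, 300.1, 98.0]
ee_rot: [-0.001, 0.692, 0.722, -0.002]
force: [-0.4, -0.8, 0.7]
grip_width: 0.003
grip_force: 0.0
```

Request:
{"name": "drive_tool", "arguments": {
  "commands": "0 -0.08 0 0 0 0 0;0 -0.08 0 0 0 0 0;0 -0.08 0 0 0 0 0;0 -0.08 0 0 0 0 0;0 -0.055 0 0 0 0 0;0 -0.055 0 0 0 0 0;0 -0.055 0 0 0 0 0;0 -0.055 0 0 0 0 0;0 -0.055 0 0 0 0 0;0 -0.055 0 0 0 0 0;0 -0.06 -0.04 0 0 0 0;0 -0.06 -0.04 0 0 0 0;0 -0.05 -0.06 0 0 0 0;0 -0.05 -0.06 0 0 0 0;0 -0.02 -0.05 0 0 0 0;0 -0.02 -0.05 0 0 0 0;0 -0.02 -0.05 0 0 0 0;0 0 0 0 0 0 0"
}}

```text
time_s: 23.18
eef_pos: [556.0, 207.5, 64.5]
ee_rot: [-0.001, 0.692, 0.722, -0.001]
force: [-0.2, 0.0, -0.6]
grip_width: 0.002
grip_force: 0.0
```

Request:
{"name": "drive_tool", "arguments": {
  "commands": "0 -0.01 -0.05 0 0 0 0;0 -0.01 -0.05 0 0 0 0;0 0 -0.04 0 0 0 0;0 0 -0.02 0 0 0 0;0 0 -0.01 0 0 0 0;0 0 -0.01 0 0 0 0;0 0 0 0 0 0 0"
}}

```text
time_s: 23.77
eef_pos: [556.5, 205.9, 47.7]
ee_rot: [-0.0, 0.692, 0.722, -0.0]
force: [-0.3, 0.4, -0.8]
grip_width: -0.004
grip_force: 0.0
```

Request:
{"name": "drive_tool", "arguments": {
  "commands": "0 0 -0.01 0 0 0 0;0 0 -0.01 0 0 0 0;0 0 -0.01 0 0 0 0;0 0 0 0 0 0 0"
}}

```text
time_s: 24.1
eef_pos: [556.6, 205.8, 45.1]
ee_rot: [0.0, 0.692, 0.722, 0.0]
force: [-0.3, -1.2, 2.0]
grip_width: -0.001
grip_force: 1.2
```

Request:
{"name": "drive_tool", "arguments": {
  "commands": "0 0 -0.01 0 0 0 0;0 0 -0.01 0 0 0 0;0 0 0 0 0 0 0"
}}

```text
time_s: 24.35
eef_pos: [556.8, 205.9, 44.8]
ee_rot: [0.0, 0.692, 0.722, 0.0]
force: [-7.1, -2.6, 18.4]
grip_width: 0.004
grip_force: 9.4
```

A firm stop at tip height 28 mm matches the shut cover. I'll retreat and verify.

Request:
{"name": "drive_tool", "arguments": {
  "commands": "0 0 0.1 0 0 0 0;0 0 0.3 0 0 0 0;0 0 0.4 0 0 0 0;0 -0.3 0.3 0 0 0 0;0 -0.3 0 0 0 0 0;0 -0.3 0 0 0 0 0;0 -0.3 0 0 0 0 0;0 0 0 0 0 0 0;0 0 0 0 0 0 0"
}}

```text
time_s: 25.1
eef_pos: [556.6, 85.2, 152.4]
ee_rot: [-0.0, 0.693, 0.721, 0.0]
force: [-0.1, 0.7, 0.6]
grip_width: 0.002
grip_force: 0.0
```

```bash
python3 - <<'E'
from h import *
s=sense(); p=capture("wrist"); I=p["pixels"]; print(s["eef_pos"])
def proj(P):
    T=p["tool_from_camera"]; Rt=q2R(s["ee_rot"]); c=(P-s["eef_pos"])@Rt; c=(c-T[:3,3])@T[:3,:3]
    f=200/np.tan(np.radians(p["fov_y"])/2); r=np.hypot(c[0],c[1]); t=np.arctan2(r,c[2]); return np.array([p["cx"],p["cy"]])+f*t*c[:2]/r
o=np.array([559.5,186.]);ex=np.array([.999,.041]);ey=np.array([-.041,.999])
g=cv2.cvtColor(I,cv2.COLOR_BGR2GRAY)
def line(X,Ys,z): return [int(g[tuple(np.round(u[::-1]).astype(int))]) if 0<=(u:=proj(np.r_[o+X*ex+Y*ey,z]))[1]<399 and 0<=u[0]<639 else -1 for Y in Ys]
for X in (-85,-48,0,48,85): print(X,"cover z28 Y-20..64",line(X,range(-20,66,3),28))
for X in (-48,25,65): print(X,"tail z14 -60..-36",line(X,range(-60,-36,2),14))
E
```

```text
[556.56928498  85.24057282 152.41078633]
-85 cover z28 Y-20..64 [145, 145, 138, 110, 99, 102, 101, 108, 179, 181, 180, 181, 180, 181, 179, 179, 177, 179, 176, 177, 175, 177, 174, 175, 173, 172, 171, 170, 206]
-48 cover z28 Y-20..64 [194, 49, 50, 48, 103, 105, 139, 182, 181, 182, 181, 182, 181, 180, 181, 179, 179, 179, 179, 177, 177, 177, 176, 175, 176, 174, 173, 175, 202]
0 cover z28 Y-20..64 [121, 104, 162, 148, 52, 75, 117, 182, 183, 181, 182, 180, 182, 181, 181, 180, 179, 180, 181, 178, 179, 179, 176, 180, 178, 177, 177, 177, 206]
48 cover z28 Y-20..64 [203, 103, 84, 78, 162, 186, 186, 186, 182, 184, 185, 182, 183, 182, 180, 182, 180, 181, 180, 179, 180, 177, 176, 178, 177, 177, 175, 176, 189]
85 cover z28 Y-20..64 [239, 237, 247, 250, 150, 186, 186, 185, 184, 184, 184, 183, 182, 183, 182, 180, 180, 180, 179, 179, 178, 177, 178, 176, 178, 175, 174, 173, 179]
-48 tail z14 -60..-36 [186, 189, 192, 188, 178, 241, 251, 251, 251, 233, 218, 248]
25 tail z14 -60..-36 [117, 116, 112, 116, 118, 134, 190, 200, 199, 193, 131, 197]
65 tail z14 -60..-36 [196, 197, 198, 198, 205, 217, 251, 251, 251, 251, 206, 249]
```

```bash
python3 -c "from rig import *; print(finish_job())"
```

```text
the job is handed in; nothing more can be done
None
```

The job is handed in at about 25 s: the narrow cartridge was tipped flat with its window up, both cartridges were pushed home in their bays, and the cover was then pushed shut. Wrist-camera measurements afterwards agree, and the hand-in returned no verdict.

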